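# Pack the last pastry, shut the box and clip it

### The arm

A 6-joint arm with a two-finger parallel gripper is mounted at the origin on the work surface. World frame = base frame: x ahead of the robot, y to its left, z up, the work surface at z = 0. Lengths are in m, angles in rad, forces in N, time in s.
With the tool pointing down it reaches from about 0.2 to 0.875 m from the base axis. Payload 3.4 kg.
Tool frame: the origin (TCP) lies on the centre line of the jaws, within the pads' length; the fingertips stand 19 mm ahead of it and the grasp point (between the pads) is the TCP; z points along the fingers, y is the line along which they close (so a half turn about z gives the same grasp; the last joint's range is limited). The gripper opens to 94 mm and grips with 3 to 60 N. Pads are 16 mm wide; open, the fingers measure 119 mm over their backs; the gripper's body (75 mm by 177 mm) begins 78 mm behind the grasp point.
Start: joints at [-1.425, 0.276, 1.505, -0, 1.361, -0.121], TCP at [0.152, -0.555, 0.224] pointing down, gripper open.
Joint ranges: [-2.89, 2.89], [-0.75, 2.08], [0.22, 2.7], [-1.18, 4.32], [0.11, 2.71], [-2.7, 2.7]. Speed limits (rad/s): [2.57, 2.57, 3.14, 3.14, 3.14, 3.14].

### API

Orientations are given as a rotation vector (axis times angle).
In Python, from station import robot gives the robot as it stands. Calls block until the motion is done:
- robot.move_ptp(position, orientation): joint-space move of the TCP to a pose.
- robot.movel(position, vel=0.15, ori=None, contact_N=None): straight line of the TCP; ori=None keeps the orientation; vel is the mean speed in m/s. With contact_N (N) it stops when the force on the tool has changed by that much, and returns True; else False.
- robot.move_j(angles): joint-space move.
- robot.move_gripper(opening, grip_force=None): finger opening in m; grip_force is the grip in N (None keeps the last); returns when the fingers have stopped.
- robot.hold(seconds).
- robot.solve_ik(position, orientation): joint angles nearest the present ones, or None.
- robot.capture(name): name is "scene" or "side" or "wrist"; returns (picture, depth): 384x512x3 uint8, red, green, blue; 384x512 float32, m along the optical axis (not along the pixel's ray), 0 where there is no reading.
- robot.get_calibration(name): a dict with "fx", "fy", "cx", "cy" (pixels), "position" and "orientation" of the camera in the world; the wrist camera has in their place "tool_from_camera" (4x4, takes a point from camera to tool coordinates, whose origin is the TCP and whose axes are the flange's). Camera axes: x right, y down, z forward; pixel columns grow to the right and rows downward; lengths in m; the calibration is good to about 2 mm. A picture is of the moment at which its call begins: read the wrist's pose just before it. get_calibration takes no time and is no camera call.
A pose or a line that the arm cannot do raises robot.IKError and nothing moves.
- robot.close_job(): hands the job in; it is judged then, once.
Trained networks look in the newest picture that a camera, given by its name, has taken for a name from the list of things; names that differ only in an ending like _2 or _b are one class to them, and where a whole thing is asked for, a point or a joint stands for the part that bears it (a point fixed in the world has none). Each returns a list of dicts, best first, with "score" (0 to 1); they miss things now and then, are a little off and sometimes report something else, mostly with a low value. They report only what shows in the picture. A call takes as long as a camera call. They do not tell look-alikes from the thing itself.
- robot.search_frame(target, camera): "extent" ([left, top, width, height] in pixels, round what is visible of it).
Readings, each from a call of its own:
- robot.current_time_s(): time.
- robot.current_q(): joint angles.
- robot.current_qvel(): joint speeds.
- robot.current_joint_torque(): joint torques, N m.
- robot.current_position(): TCP position.
- robot.current_tcp_rot(): TCP orientation.
- robot.current_force(): force on the tool from outside, world axes, zero at the start.
- robot.current_torque(): the same for the moment, N m.
- robot.current_width(): finger opening in m.
- robot.current_grip_force(): force on a finger pad.
Only numpy, scipy, OpenCV 4.12 (cv2) and the standard library are available. Lean on these libraries where they do the work, as an engineer would, in place of code of your own. Each camera call takes 0.05 s, during which the arm holds its last target. There are 200 camera calls.

### The job

Put the last fried pastry from the wooden board into the white packing box beside the one already in it, then shut the green lid fully. Finally take the red spring clip off its rail and clip it over the two upright tabs at the front of the box, pushed well down so that it pinches both tabs together and stays there by itself. Leave the sauce bottle, the steel shaker, the jar and the marker pen standing or lying where they are.

Things in the scene. Friction and masses are not known exactly. Their poses are not given: they have to be found in the camera images.
- box: White open-topped plastic box, fixed; 180 mm (x) by 260 mm (y) by 85 mm high, walls and floor 5 mm. Origin: centre of its underside, z up; its -x side is the front (towards the robot), the lid is hinged on the +x rim. In the middle of the front wall a tab 70 mm wide (y), 5 mm thick rises 30 mm above the rim, to 115 mm above the table.
- lid (a joint): Angle of the green lid in rad: 0 = shut, about 1.57 = upright; it starts open. Its stiff hinge holds it wherever it is left, so it must be pressed right down to 0 (a few newtons). Panel 174 mm deep, 260 mm wide, 6 mm thick; shut, it lies on the rim, its top 91 mm above the table.
- lid_hinge (a point): Middle of the lid's hinge axis (along the box's y), box frame (90, 0, 100) mm. At angle a, a lid point that is (u, v, w) from here when shut lies at (u cos a + w sin a, v, -u sin a + w cos a) in the box's directions. Lid's upper face: w = -9 mm; lower face: w = -15 mm; free edge: u = -174 mm.
- lid_edge (a point): Middle of the lid's free edge on its upper (outer) face; moves with the lid. Here stands the lid tab, 70 mm wide (y), 5 mm thick, 24 mm high; with the lid shut it is upright just behind the front wall's tab (1 mm gap), equally high: the pair is 11 mm thick.
- box_tab (a point): Top middle of the pair of tabs as they stand when the lid is shut: centre of the 11 mm thickness, 115 mm above the table; axes as the box's (x across the thickness, y along the tabs). Fixed to the box.
- board: Flat plywood board, fixed, 110 x 100 x 12 mm, on which the last pastry lies. Origin: centre of its underside. It stands to the left or to the right of the box.
- pastry: The last pastry: a firm golden-brown twisted roll, 80 mm long (its x), 38 to 41 mm wide (y), 39 mm high, about 70 g. Origin: centre of its underside. Starts on the board.
- pastry_center (a point): Middle of the last pastry, 18.5 mm above its origin.
- packed: An identical pastry already in the box, lying roughly along the box's x. Origin: centre of its underside. It may lie left, right or near the middle; the wider space beside it takes the other one.
- rail: Fixed clip rail, on the other side of the box from the board: a base 90 x 100 x 12 mm with an upright aluminium plate 11 mm thick (its x), 90 mm wide (y), its top 60 mm above the table. Origin: centre of the underside.
- clip: Red sprung clip like a clothes peg, 74 mm tall, 30 mm wide (y), jaws below, two tails above. Origin: midway between the jaw tips, z up to the tails. Pivot 35 mm above the origin, along y; the tails rise from there to 74 mm, splayed to 43 mm over their outsides. Starts upright on the rail's plate, jaw tips 20 mm below its top. Either way round will do. The frame is that of the -x half.
- clip_jaw (a joint): Jaw angle in rad: 0 = tips 11 mm apart (as on the rail or on both tabs), 0.5 = fully open, -0.12 = shut on nothing. Squeeze the tails along the clip's x (8 to 30 N, about 60 mm above its origin): they become parallel, 25 mm over their outsides, the tips open to 27 mm, and the body's frame leans 0.25 rad. Let go, the spring shuts the jaws.
- bottle: Yellow sauce bottle, 52 mm diameter, 160 mm tall, beside the board. Origin: centre of its underside. Leave alone.
- jar: Amber jar with white cap, 56 mm diameter, 90 mm tall, beside the rail. Origin: centre of its underside. Leave alone.
- shaker: Steel shaker with a rounded top, 52 mm diameter, 96 mm tall, on the near side of the board. Origin: centre of its underside. Leave alone.
- marker: White and blue marker pen lying in front of the box, 14 mm thick, 130 mm long (its y). Origin: middle of its underside. Leave alone.
There are look-alikes about, which are no part of the job. What is shaped like the pastry but pink is not meant.

How it is judged:
By the outcome, as a careful person would: the job done as asked, in the order asked, and still so for the second after the job is handed in, with the robot touching nothing.
It also fails if it takes over 72 s, if anything falls off the work surface, if the arm or the gripper's body presses on something with over 40 N, if the wrist force passes 120 N, or if a joint passes its speed limit or range.

## Working session

There is one attempt and no reset: what is moved stays moved. The work goes in short steps, each a Python script; the robot and the scene stay as the last script left them, time stands still between calls to the robot, and variables do not carry over. Pictures are saved under pics/ and viewed, at most 10 in all, crops included, and the job is handed in when it is done.

```bash
ls; mkdir -p pics
cat > h.py <<'E'
import numpy as np, cv2
from scipy.spatial.transform import Rotation as R
from station import robot
def T(cam):
    c=robot.get_calibration(cam)
    if cam=="wrist":
        M=np.eye(4);M[:3,:3]=R.from_rotvec(robot.current_tcp_rot()).as_matrix();M[:3,3]=robot.current_position()
        return c,M@np.array(c["tool_from_camera"])
    M=np.eye(4);o=np.array(c["orientation"])
    M[:3,:3]=o if o.shape==(3,3) else R.from_rotvec(o).as_matrix();M[:3,3]=c["position"]
    return c,M
def shot(cam,save=None):
    c,M=T(cam);im,d=robot.capture(cam)
    v,u=np.mgrid[:384,:512]
    P=np.stack([(u-c["cx"])/c["fx"]*d,(v-c["cy"])/c["fy"]*d,d],-1)@M[:3,:3].T+M[:3,3]
    P[d<=0]=np.nan
    if save: cv2.imwrite("pics/"+save,im[:,:,::-1])
    return im,P
def down(a):  # tool pointing down, closing line (tool y) at world angle a from x axis
    y=np.array([np.cos(a),np.sin(a),0]);z=np.array([0,0,-1.]);x=np.cross(y,z)
    return R.from_matrix(np.stack([x,y,z],1)).as_rotvec()
E
cat > a.py <<'E'
from h import *
for cam in("scene","side"):
    im,P=shot(cam,cam+"0.png"); np.savez(cam+"0.npz",im=im,P=P)
    print(cam,robot.get_calibration(cam)["position"])
    for n in "box lid_edge pastry board rail clip bottle jar shaker marker".split():
        for r in robot.search_frame(n,cam)[:3]:
            l,t,w,h=[int(round(x)) for x in r["extent"]]
            q=P[t:t+h,l:l+w].reshape(-1,3)
            print(n,round(r["score"],2),[l,t,w,h],np.nanmedian(q,0).round(3))
print(robot.current_tcp_rot(), robot.current_time_s())
a=[cv2.imread(f"pics/{c}0.png") for c in("scene","side")]
E
python3 a.py
```

```text
pics
scene [0.55626413 0.83550088 0.84620005]
box 0.91 [203, 122, 96, 145] [ 0.548 -0.055  0.007]
lid_edge 0.91 [209, 120, 26, 126] [0.619 0.004 0.105]
lid_edge 0.5 [299, 198, 8, 36] [ 0.41  -0.016  0.008]
pastry 0.74 [303, 166, 26, 10] [ 0.352 -0.183  0.028]
pastry 0.73 [266, 120, 24, 9] [ 0.442 -0.465  0.016]
pastry 0.56 [260, 138, 22, 14] [ 0.477 -0.319  0.034]
board 0.66 [255, 141, 35, 21] [ 0.472 -0.311  0.011]
rail 0.7 [272, 285, 45, 54] [0.47  0.299 0.011]
rail 0.3 [206, 120, 94, 149] [ 0.543 -0.053  0.008]
clip 0.67 [283, 280, 18, 34] [0.472 0.287 0.059]
bottle 0.76 [227, 111, 19, 50] [ 0.585 -0.314  0.042]
jar 0.87 [228, 278, 27, 45] [0.58  0.29  0.058]
shaker 0.55 [300, 126, 19, 32] [ 0.356 -0.295  0.037]
marker 0.44 [300, 197, 7, 37] [ 0.409 -0.017  0.01 ]
side [0.32682591 0.97902923 0.69417216]
box 0.61 [211, 132, 63, 118] [ 0.598 -0.103  0.018]
lid_edge 0.97 [212, 134, 24, 83] [ 0.647 -0.101  0.01 ]
pastry 0.62 [213, 135, 64, 111] [ 0.593 -0.104  0.022]
pastry 0.55 [275, 166, 16, 10] [ 0.481 -0.318  0.031]
pastry 0.54 [305, 184, 21, 16] [ 0.344 -0.182  0.01 ]
board 0.72 [271, 170, 32, 14] [ 0.463 -0.304  0.013]
rail 0.89 [240, 257, 34, 45] [0.469 0.303 0.013]
clip 0.64 [213, 132, 65, 113] [ 0.594 -0.107  0.02 ]
clip 0.58 [240, 247, 23, 27] [0.492 0.257 0.014]
bottle 0.65 [252, 135, 11, 40] [ 0.589 -0.315  0.064]
jar 0.88 [208, 241, 20, 37] [0.578 0.291 0.061]
shaker 0.85 [310, 160, 14, 26] [ 0.345 -0.294  0.032]
shaker 0.67 [214, 134, 18, 83] [ 0.642 -0.067  0.029]
marker 0.46 [290, 206, 13, 29] [ 0.397 -0.015  0.003]
[ 3.11358906e+00  4.17837172e-01 -2.06070636e-05] 1.1
```

Run:
```python
import cv2,numpy as np
a=cv2.imread("pics/scene0.png")[90:350,190:350]
cv2.imwrite("pics/v1.png",cv2.resize(a,None,fx=2.3,fy=2.3,interpolation=2))
d=np.load("scene0.npz");P=d["P"];im=d["im"]
print(np.isfinite(P[...,0]).mean())
from h import *
print(robot.get_calibration("wrist"))
```

```text
0.9958852132161459
{'fx': 267.9538674853743, 'fy': 267.9538674853743, 'cx': 251.41201938104825, 'cy': 196.14054910897656, 'tool_from_camera': array([[ 6.17221548e-05, -9.59240420e-01, -2.82591247e-01,
         8.12391720e-02],
       [ 9.99999970e-01,  1.26410011e-04, -2.10676868e-04,
        -2.10952914e-03],
       [ 2.37812130e-04, -2.82591225e-01,  9.59240399e-01,
        -1.60222459e-01],
       [ 0.00000000e+00,  0.00000000e+00,  0.00000000e+00,
         1.00000000e+00]])}
```

View pics/v1.png

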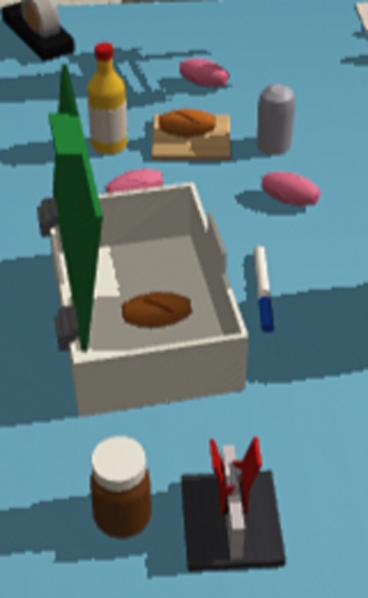

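```bash
cat > b.py <<'E'
from h import *
robot.move_ptp([0.42,-0.02,0.33],down(np.pi/2)); print(robot.current_time_s(),robot.current_q().round(2) if hasattr(robot.current_q(),'round') else robot.current_q())
im,P=shot("wrist","wbox.png");np.savez("wbox.npz",im=im,P=P)
for n in("box","packed","marker","lid_edge"):
    for r in robot.search_frame(n,"wrist")[:2]: print(n,round(r["score"],2),np.round(r["extent"]))
robot.move_ptp([0.45,-0.30,0.27],down(-np.pi/2)); print(robot.current_time_s())
im,P=shot("wrist","wboard.png");np.savez("wboard.npz",im=im,P=P)
for n in("pastry","board"):
    for r in robot.search_frame(n,"wrist")[:2]: print(n,round(r["score"],2),np.round(r["extent"]))
cv2.imwrite("pics/v2.png",cv2.resize(np.hstack([cv2.imread("pics/wbox.png"),cv2.imread("pics/wboard.png")]),(800,300)))
E
python3 b.py
```

```text
3.275 [-0.21 -0.01  1.59 -0.    1.56 -1.78]
box 0.75 [176. 183. 198. 196.]
packed 0.93 [263. 206.  25.  41.]
packed 0.18 [ 64. 172.  32.  48.]
marker 0.23 [174. 178. 204. 202.]
lid_edge 0.75 [175. 289. 202.  88.]
5.775
pastry 0.91 [177. 214.  26.  38.]
pastry 0.66 [172.  73.  37.  57.]
board 0.93 [240. 121.  69.  72.]
board 0.53 [ 6. 87. 41. 59.]
```

View pics/v2.png

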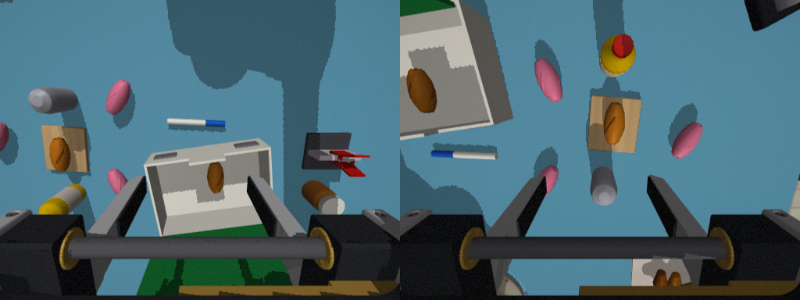

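```bash
cat > c.py <<'E'
from h import *
L=lambda n:(lambda d:(d["im"],d["P"]))(np.load(n))
def rep(name,pts):
    q=pts[:,:2].astype(np.float32); (c,s,a)=cv2.minAreaRect(q)
    w,v=np.linalg.eigh(np.cov(q.T)); m=v[:,1]
    print(name,len(q),"rect c",np.round(c,4),"s",np.round(s,4),"a",round(a,1),"pca",round(np.degrees(np.arctan2(m[1],m[0]))%180,1),"med",np.median(pts,0).round(4),"z95",np.percentile(pts[:,2],[5,95]).round(4))
def brown(im):
    h=cv2.cvtColor(im,cv2.COLOR_RGB2HSV); return (h[...,0]<20)&(h[...,1]>150)&(h[...,2]>40)
def near(P,x,y,r): return np.hypot(P[...,0]-x,P[...,1]-y)<r
def crop(P,x0,x1,y0,y1,z0,z1):
    return (P[...,0]>x0)&(P[...,0]<x1)&(P[...,1]>y0)&(P[...,1]<y1)&(P[...,2]>z0)&(P[...,2]<z1)
for f in("wboard","wbox","scene0"):
    im,P=L(f+".npz"); b=brown(im); print(f)
    for nm,m in(("pastry",b&near(P,.47,-.31,.06)&(P[...,2]>.018)),("packed",b&crop(P,.45,.66,-.18,.12,.012,.06)),
      ("board",near(P,.47,-.31,.09)&(P[...,2]>.008)&(P[...,2]<.016)),("rim",crop(P,.42,.72,-.25,.2,.081,.089)),
      ("tab",crop(P,.40,.50,-.15,.12,.095,.12)),("plate",crop(P,.38,.56,.2,.4,.052,.062)),("railbase",crop(P,.38,.56,.2,.38,.008,.016)),
      ("red",(cv2.cvtColor(im,cv2.COLOR_RGB2HSV)[...,1]>180)&(im[...,0]>100)&(im[...,1]<60)&crop(P,.38,.6,.2,.4,.01,.2)),
      ("lid",(im[...,1]>1.5*im[...,0])&(im[...,1]>1.3*im[...,2])&crop(P,.5,.9,-.25,.2,.05,.4))):
        if m.sum()>8: rep(nm,P[m])
E
python3 c.py
```

```text
wboard
pastry 2319 rect c [ 0.4649 -0.3094] s [0.0733 0.1085] a 22.9 pca 92.6 med [ 0.4674 -0.3317  0.0524] z95 [0.0387 0.3773]
packed 1549 rect c [0.5319 0.0217] s [0.0758 0.0342] a 8.1 pca 4.4 med [0.5335 0.0168 0.0377] z95 [0.0236 0.0441]
board 3238 rect c [ 0.4844 -0.3338] s [0.1    0.1472] a 85.6 pca 175.9 med [ 0.4683 -0.3291  0.0121] z95 [0.0106 0.0135]
rim 1296 rect c [ 0.5562 -0.0351] s [0.181  0.1641] a 8.2 pca 172.2 med [ 0.5501 -0.109   0.0849] z95 [0.0818 0.0864]
tab 229 rect c [ 0.4634 -0.0081] s [0.0051 0.0546] a 8.5 pca 97.3 med [ 0.4654 -0.0199  0.1145] z95 [0.0975 0.1162]
lid 1047 rect c [ 0.6331 -0.0681] s [0.0122 0.0768] a 13.0 pca 98.3 med [ 0.634  -0.0792  0.1221] z95 [0.1027 0.1474]
wbox
pastry 905 rect c [ 0.4714 -0.3274] s [0.035  0.0743] a 89.2 pca 178.7 med [ 0.4683 -0.3223  0.0447] z95 [0.0305 0.0509]
packed 649 rect c [0.5298 0.0245] s [0.0729 0.0365] a 1.3 pca 2.5 med [0.5249 0.0249 0.0392] z95 [0.0301 0.0443]
board 2186 rect c [ 0.4849 -0.3327] s [0.1007 0.1465] a 85.8 pca 29.1 med [ 0.4526 -0.3151  0.012 ] z95 [0.0102 0.0134]
rim 1216 rect c [0.5475 0.
[... 994 characters left out ...]
06] z95 [0.0083 0.0135]
rim 487 rect c [0.5567 0.0156] s [0.1924 0.2637] a 8.2 pca 89.9 med [0.5305 0.1009 0.0838] z95 [0.0815 0.0867]
tab 86 rect c [0.4645 0.0028] s [0.0063 0.0718] a 7.9 pca 99.0 med [0.465  0.0067 0.1115] z95 [0.0964 0.1155]
plate 187 rect c [0.5121 0.2962] s [0.094  0.0907] a 6.5 pca 122.9 med [0.4766 0.3039 0.0589] z95 [0.0532 0.0612]
railbase 1277 rect c [0.4939 0.2917] s [0.1017 0.1287] a 89.6 pca 148.6 med [0.4855 0.3015 0.0112] z95 [0.0089 0.0138]
red 62 rect c [0.5052 0.2948] s [0.1026 0.0281] a 1.3 pca 176.7 med [0.4895 0.2955 0.111 ] z95 [0.0669 0.1143]
lid 1414 rect c [0.6151 0.0245] s [0.0546 0.2632] a 2.2 pca 98.5 med [0.6123 0.0561 0.2172] z95 [0.1165 0.2723]
```

```bash
cat >> c.py <<'E'
print("---")
for f in("wboard","wbox"):
    im,P=L(f+".npz"); h=cv2.cvtColor(im,cv2.COLOR_RGB2HSV)
    b=(h[...,0]<17)&(h[...,1]>150)&crop(P,.41,.53,-.37,-.27,.02,.055)
    n,l,s,c=cv2.connectedComponentsWithStats(b.astype(np.uint8)); k=1+np.argmax(s[1:,4]); rep("pastry",P[l==k])
im,P=L("wbox.npz"); m=(im[...,1]>1.5*im[...,0])&crop(P,.5,.9,-.25,.2,.1,.4)
c,s=np.cos(np.radians(8.2)),np.sin(np.radians(8.2)); q=P[m]-[.549,.0138,0]; bx=q[:,0]*c+q[:,1]*s
f=np.polyfit(q[:,2],bx,1); print("lid x at z=.12,.25:",np.polyval(f,[.12,.25]),"angle",90+np.degrees(np.arctan(f[0])))
E
python3 c.py | sed -n '/---/,$p'
```

```text
---
pastry 1087 rect c [ 0.4732 -0.3314] s [0.0774 0.0387] a 0.8 pca 175.2 med [ 0.4755 -0.33    0.0461] z95 [0.0366 0.0513]
pastry 836 rect c [ 0.4714 -0.3274] s [0.035  0.0743] a 89.2 pca 178.5 med [ 0.468  -0.3225  0.0449] z95 [0.0307 0.0509]
lid x at z=.12,.25: [0.07259591 0.05407863] angle 81.89328883327022
```

```bash
cat >> h.py <<'E'
BC=np.array([.549,.0138]);BY=np.radians(8.2)
def bw(x,y): return BC+np.array([[np.cos(BY),-np.sin(BY)],[np.sin(BY),np.cos(BY)]])@[x,y]
E
cat > d.py <<'E'
from h import *
o=down(np.radians(87.5)); p=np.array([.473,-.3305,.034])
robot.move_gripper(.075,20)
robot.move_ptp(p+[0,0,.12],o)
print(robot.movel(p,.12,contact_N=12),robot.current_position())
robot.move_gripper(.02,20); print("w",robot.current_width(),robot.current_grip_force(),robot.current_force())
robot.movel(p+[0,0,.15],.2)
t=bw(-.018,-.055);o=down(np.pi/2+BY)
robot.move_ptp([*t,.184],o); print("w",robot.current_width(),robot.current_time_s())
print(robot.movel([*t,.031],.12,contact_N=8),robot.current_position(),robot.current_width())
robot.move_gripper(.054); robot.movel([*t,.20],.2)
u=bw(-.07,-.03); robot.move_ptp([*u,.25],o)
im,P=shot("wrist","w2.png");np.savez("w2.npz",im=im,P=P);print(robot.current_time_s())
E
python3 d.py
```

```text
False [ 0.47351238 -0.33093968  0.03467828]
w 0.03766403207753764 19.91459369659424 [0.75157956 0.04144239 0.73603994]
w 0.03775375821167083 12.9083
False [ 0.53964635 -0.04336176  0.0316418 ] 0.038419429522574905
16.2583
```

View pics/w2.png

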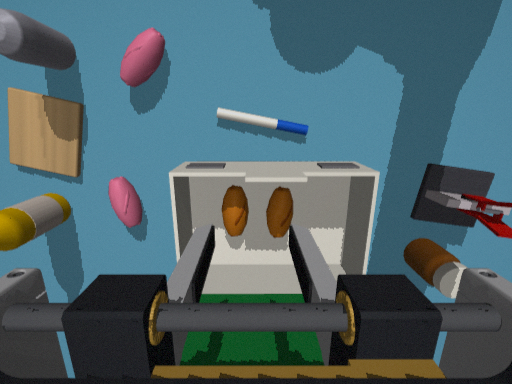

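```bash
cat > e.py <<'E'
from h import *
o=down(np.pi/2+BY); y=-.075; u=-.148; s=None
def tcp(a,off=0):
    a=np.radians(a);w=-.009+off
    return np.array([*bw(.09+u*np.cos(a)+w*np.sin(a)+.009,y),.1-u*np.sin(a)+w*np.cos(a)+.019])
robot.move_gripper(0.0)
p=robot.current_position(); robot.movel([p[0],p[1],.36],.3)
b=tcp(86,.02)
robot.move_ptp([*bw(.13,y),.37],o)
robot.movel([*b[:2],b[2]],.2)
for a in(74,62,50,38,27,16,7):
    robot.movel(tcp(a),.15); print(a,np.round(robot.current_force(),1))
q=tcp(0); q[2]=.102
print(robot.movel(q,.05,contact_N=22),robot.current_position(),robot.current_force())
robot.hold(.2)
p=robot.current_position(); robot.movel([p[0],p[1],.24],.25)
# view of rail
robot.move_gripper(.07)
robot.move_ptp([.47,.29,.26],down(0.)); 
im,P=shot("wrist","w3.png");np.savez("w3.npz",im=im,P=P)
im,P=shot("scene","s3.png");np.savez("s3.npz",im=im,P=P);print(robot.current_time_s())
a=cv2.resize(cv2.imread("pics/s3.png")[90:350,150:350],(400,520)); b=cv2.resize(cv2.imread("pics/w3.png"),(400,300)); b=np.vstack([b,np.zeros((220,400,3),np.uint8)])
cv2.imwrite("pics/v3.png",np.hstack([a,b]))
E
python3 e.py
```

```text
74 [-0.1  0.8  0.2]
62 [ 0.5  0.2 -0.2]
50 [ 0.6 -0.5  0.1]
38 [-0.2  0.  -0.1]
27 [1.6 0.4 1.2]
16 [ 0.  -0.3  0. ]
7 [ 0.8  0.8 -0.3]
True [ 0.51232113 -0.06767166  0.11014801] [-1.54052732  0.1008141   8.90636703]
26.3917
```

View pics/v3.png

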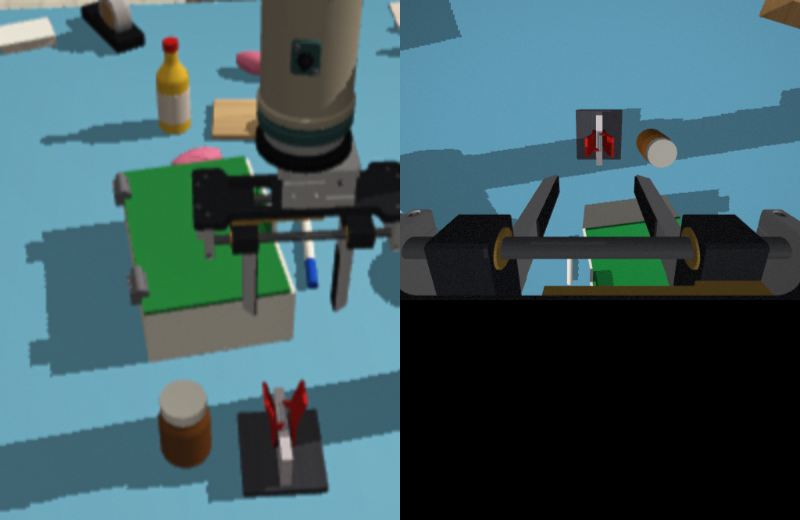

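```bash
sed -i '/^for f in("wboard","wbox","scene0"):/,$d' c.py
cat > f.py <<'E'
from c import *
for f in("w3","s3"):
    im,P=L(f+".npz");print(f)
    g=(im[...,1]>1.5*im[...,0])&crop(P,.42,.72,-.2,.25,.06,.2)
    if g.sum()>50:
        Q=P[g]; A=np.c_[Q[:,:2]-BC,np.ones(len(Q))]; rep("lid",Q); print(np.linalg.lstsq(A,Q[:,2],rcond=None)[0])
    red=(cv2.cvtColor(im,cv2.COLOR_RGB2HSV)[...,1]>150)&(im[...,0]>60)&(im[...,1]<60)&crop(P,.38,.56,.2,.38,.045,.2)
    for nm,m in(("plate",crop(P,.44,.50,.2,.4,.055,.065)&~red),("base",crop(P,.38,.56,.2,.38,.009,.015)),("red",red),("redtop",red&(P[...,2]>.105)),("tab",crop(P,.43,.5,-.1,.1,.1,.13)&~red)):
        if m.sum()>8: rep(nm,P[m])
    m=red&(P[...,2]>.1); 
    for s in(1,-1):
        k=m&(s*(P[...,0]-np.median(P[m][:,0]))>0)
        print(s,np.median(P[k],0).round(4),P[k][:,:2].min(0).round(4),P[k][:,:2].max(0).round(4))
E
python3 f.py
```

```text
w3
lid 4412 rect c [0.5432 0.0685] s [0.1739 0.154 ] a 7.1 pca 116.6 med [0.5263 0.0451 0.0911] z95 [0.0897 0.0923]
[-0.01208055 -0.01056868  0.09146129]
plate 400 rect c [0.4705 0.2902] s [0.0137 0.0892] a 0.4 pca 90.3 med [0.4719 0.2952 0.0601] z95 [0.0589 0.0612]
base 2431 rect c [0.4936 0.2906] s [0.0984 0.1319] a 89.8 pca 177.5 med [0.4676 0.3053 0.0121] z95 [0.0107 0.0134]
red 812 rect c [0.5041 0.2879] s [0.0353 0.1095] a 82.0 pca 175.2 med [0.4822 0.2926 0.0948] z95 [0.0529 0.114 ]
redtop 277 rect c [0.4724 0.2926] s [0.0432 0.0301] a 0.7 pca 0.1 med [0.457  0.2926 0.1128] z95 [0.1058 0.1144]
tab 121 rect c [0.4623 0.025 ] s [0.011  0.0234] a 8.2 pca 123.5 med [0.4617 0.0347 0.11  ] z95 [0.1007 0.1158]
1 [0.4904 0.2934 0.1124] [0.4872 0.2778] [0.4942 0.3075]
-1 [0.4547 0.2936 0.1124] [0.451  0.2773] [0.4872 0.3075]
s3
lid 3325 rect c [0.5594 0.0152] s [0.1838 0.2651] a 8.3 pca 104.6 med [0.5777 0.0578 0.09  ] z95 [0.0877 0.0924]
[-0.00422271 -0.00075851  0.09016707]
plate 149 rect c [0.4747 0.2916] s [0.0114 0.0914] a 0.2 pca 90.3 med [0.4758 0.3069 0.0594] z95 [0.057  0.0614]
base 1197 rect c [0.4941 0.2917] s [0.1284 0.1013] a 0.0 pca 148.3 med [0.4859 0.3018 0.0114] z95 [0.0094 0.0136]
red 287 rect c [0.506 0.294] s [0.1069 0.0324] a 0.4 pca 175.2 med [0.4671 0.2978 0.086 ] z95 [0.0516 0.1134]
redtop 69 rect c [0.4742 0.2948] s [0.0286 0.0433] a 89.6 pca 1.8 med [0.458  0.2978 0.1116] z95 [0.1056 0.1147]
tab 39 rect c [0.4672 0.0051] s [0.0113 0.0682] a 8.3 pca 99.0 med [0.4673 0.0011 0.1117] z95 [0.1006 0.1147]
1 [0.4922 0.2978 0.1097] [0.4592 0.2815] [0.4959 0.31  ]
-1 [0.4568 0.2979 0.1108] [0.4526 0.2806] [0.4591 0.3092]
```

```bash
cat > g.py <<'E'
from h import *
o=down(np.radians(.3)); p=np.array([.4728,.2932,.100])
robot.move_ptp(p+[0,0,.06],o)
print(robot.movel(p,.12,contact_N=10),robot.current_position())
robot.move_gripper(.015,25); print("w",robot.current_width(),robot.current_grip_force(),robot.current_force())
robot.movel(p+[0,0,.10],.15); print("w",robot.current_width(),robot.current_force())
im,P=shot("side","s4.png");np.savez("s4.npz",im=im,P=P)
im,P=shot("wrist","w4.png");np.savez("w4.npz",im=im,P=P);print(robot.current_time_s())
a=cv2.resize(cv2.imread("pics/s4.png")[100:300,170:320],(400,533)); b=cv2.resize(cv2.imread("pics/w4.png"),(400,300)); b=np.vstack([b,np.zeros((233,400,3),np.uint8)])
cv2.imwrite("pics/v4.png",np.hstack([a,b]))
E
python3 g.py
```

```text
False [0.47392182 0.29370406 0.10137592]
w 0.023191241821905646 24.994217455387115 [-1.14520649 -0.54275233 -0.63897367]
w 0.023052582029502593 [ 0.22580311  0.43302507 -0.64696567]
29.225
```

View pics/v4.png

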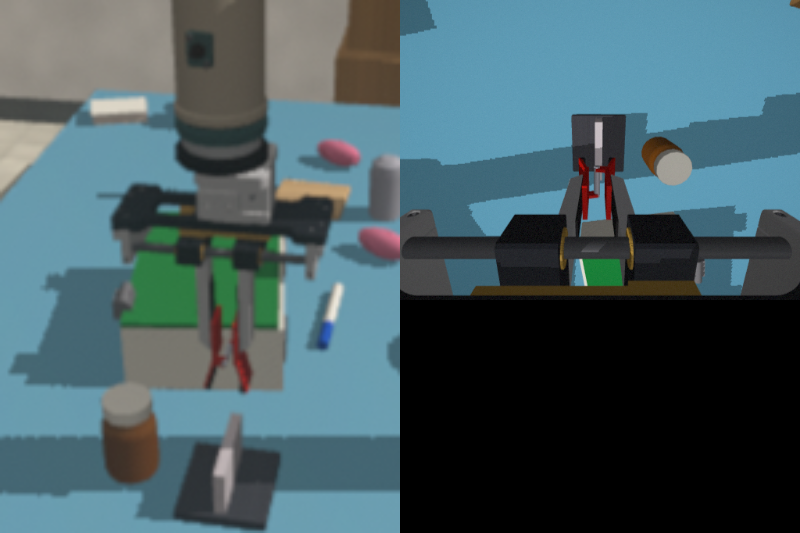

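```bash
cat > k.py <<'E'
from c import *
im,P=L("s4.npz"); red=(cv2.cvtColor(im,cv2.COLOR_RGB2HSV)[...,1]>150)&(im[...,0]>60)&(im[...,1]<60)&crop(P,.4,.56,.2,.38,.08,.3)
print("tip z",np.percentile(P[red][:,2],[1,5,99]))
o=down(BY+.005); t=np.array([.4656,.0025])
robot.move_ptp([*t,.21],o)
im,P=shot("wrist","w5.png");np.savez("w5.npz",im=im,P=P)
red=(cv2.cvtColor(im,cv2.COLOR_RGB2HSV)[...,1]>150)&(im[...,0]>60)&(im[...,1]<60)&crop(P,.4,.56,-.1,.1,.12,.3)
rep("clip",P[red]); lo=red&(P[...,2]<np.nanpercentile(P[red][:,2],1)+.012); rep("jaws",P[lo])
m=crop(P,.43,.5,-.05,.06,.1,.125)&~red; rep("tab",P[m]); print(robot.current_time_s(),robot.current_position())
b=cv2.imread("pics/w5.png")[100:384,130:380];cv2.imwrite("pics/v5.png",cv2.resize(b,None,fx=2,fy=2))
E
python3 k.py
```

```text
tip z [0.14220317 0.14436206 0.21316535]
clip 1426 rect c [0.4632 0.0119] s [0.0396 0.0485] a 7.3 pca 20.3 med [0.4657 0.0109 0.2099] z95 [0.1574 0.2226]
jaws 144 rect c [0.4638 0.0078] s [0.0398 0.02  ] a 7.8 pca 9.2 med [0.4622 0.0114 0.1574] z95 [0.151  0.1633]
tab 476 rect c [0.4657 0.0008] s [0.0109 0.0707] a 8.5 pca 101.3 med [0.4642 0.0154 0.1149] z95 [0.1079 0.1161]
30.3917 [0.4658542  0.00339968 0.20985841]
```

View pics/v5.png

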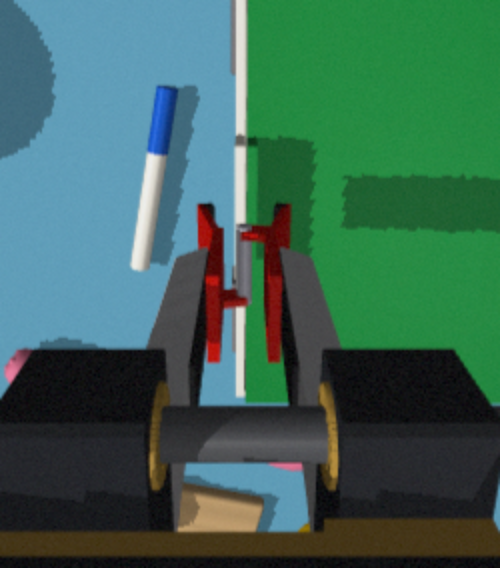

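```bash
cat > m.py <<'E'
from c import *
p=np.array([.4657,.0015,.1525])
print(robot.movel(p,.08,contact_N=8),robot.current_position(),robot.current_force())
robot.move_gripper(.054); print(robot.current_force(),robot.current_time_s())
robot.movel(p+[0,0,.09],.15)
robot.move_ptp([.30,.20,.30],down(np.pi/2))
im,P=shot("scene","s6.png");im2,P2=shot("wrist","w6.png")
for im,P in((im,P),(im2,P2)):
    red=(cv2.cvtColor(im,cv2.COLOR_RGB2HSV)[...,1]>150)&(im[...,0]>60)&(im[...,1]<60)&crop(P,.4,.56,-.1,.1,.06,.3)
    rep("clip",P[red]); print(P[red][:,2].min(),P[red][:,2].max())
    g=(im[...,1]>1.5*im[...,0])&crop(P,.5,.62,-.1,.12,.06,.2); print("lid z",np.median(P[g][:,2]) if g.any() else None)
print(robot.current_time_s())
a=cv2.resize(cv2.imread("pics/s6.png")[100:330,180:350],(400,541)); b=cv2.resize(cv2.imread("pics/w6.png"),(400,300)); b=np.vstack([b,np.zeros((241,400,3),np.uint8)])
cv2.imwrite("pics/v6.png",np.hstack([a,b]))
E
python3 m.py
```

```text
True [0.46479084 0.00206069 0.15326671] [-0.75178755  0.52244798  5.55399693]
[ 0.54401096 -0.23165378  0.25829008] 31.75
clip 176 rect c [0.465  0.0036] s [0.042  0.0334] a 6.6 pca 26.3 med [0.4586 0.0078 0.1343] z95 [0.1001 0.1632]
0.09061479041472043 0.16524126895433466
lid z 0.090007300883991
  avg = a.mean(axis, **keepdims_kw)
  ret = um.true_divide(
c.py:5: RuntimeWarning: Degrees of freedom <= 0 for slice
  w,v=np.linalg.eigh(np.cov(q.T)); m=v[:,1]
  c *= np.true_divide(1, fact)
  c *= np.true_divide(1, fact)
  return _methods._mean(a, axis=axis, dtype=dtype,
Traceback (most recent call last):
  File "m.py", line 10, in <module>
    rep("clip",P[red]); print(P[red][:,2].min(),P[red][:,2].max())
    ~~~^^^^^^^^^^^^^^^
  File "c.py", line 6, in rep
    print(name,len(q),"rect c",np.round(c,4),"s",np.round(s,4),"a",round(a,1),"pca",round(np.degrees(np.arctan2(m[1],m[0]))%180,1),"med",np.median(pts,0).round(4),"z95",np.percentile(pts[:,2],[5,95]).round(4))
                                                                                                                                                                         ~~~~~~~~~~~~~^^^^^^^^^^^^^^^^^
IndexError: index -1 is out of bounds for axis 0 with size 0
```

Run:
```python
import cv2
cv2.imwrite("pics/v6.png",cv2.resize(cv2.imread("pics/s6.png")[100:330,180:350],(430,582)))
```

```text
(no output)
```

View pics/v6.png

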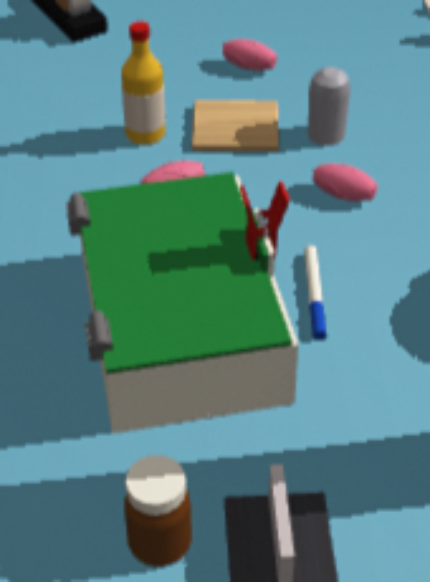

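The picture shows the lid shut and the clip seated over both tabs at about (265, 230). The bottle, shaker, jar and marker are where they were, and the robot is clear of everything.

```bash
python3 -c "
from station import robot
print(robot.current_force(),robot.current_time_s()); print(robot.close_job())"
```

```text
[ 0.0289459  -0.30378865 -0.26514975] 33.6333
the job is handed in; nothing more can be done
None
```

The job is handed in at about 34 s: the pastry is in the box beside the other one, the lid is shut, and the clip holds both tabs about 24 mm down. The bottle, shaker, jar and marker were left where they were.

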